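# Pack the positive-side battery fittings into the foam caddy

## Robot

A 7-joint arm with a two-finger parallel gripper is mounted at the origin on the work surface. World frame = base frame: x ahead of the robot, y to its left, z up, the work surface at z = 0. Lengths are in m, angles in rad, forces in N, time in s.
With the tool pointing down it reaches from about 0.35 to 0.9 m from the base axis. Payload 8.1 kg.
Tool frame: the origin (TCP) lies midway between the tips of the shut fingers; the grasp point (between the pads) lies 19 mm behind it (ctrl.hold_point_z is the distance from the TCP to the grasp point, in m); z points along the fingers, y is the line along which they close (so a half turn about z gives the same grasp; the last joint's range is limited). The gripper opens to 85 mm and grips with 20 to 120 N. Pads are 22 mm wide; open, the fingers measure 114 mm over their backs; the gripper's body (76 mm by 85 mm) begins 54 mm behind the grasp point. The pads swing forward as they close: fully open they stand 13 mm farther back than shut.
Start: joints at [1.108, 0.434, 0.025, 1.573, -0.012, 1.134, -0.075], TCP at [0.22, -0.585, 0.231] pointing down, gripper open.
Joint ranges: [-2.62, 2.62], [-0.44, 2.09], [-1.27, 1.32], [0.08, 2.57], [-1.32, 4.46], [0.12, 2], [-2.74, 2.74]. Speed limits (rad/s): [2.22, 2.22, 3.01, 3.01, 3.14, 3.14, 3.14].

## Interface

Orientations are given as a 3x3 rotation matrix whose columns are the frame's x, y, z axes.
In Python, from rig import ctrl gives the robot as it stands. The module is installed in compiled form; this text tells all that it offers.
- The arm moves only by the shell command python3 -m pendant 'ROWS' [FORCE]. ROWS is JSON, a list of rows, each a list of 3 entries, a list of its own where there are three numbers: the shift along the tool's x, y, z in mm, then the turn, a rotation vector about the tool's x, y, z in rad, then the finger opening in mm, from 0 to 85.4. A call has exactly 10 rows; each row shifts and turns the commanded pose from where the row before left it, along the tool's axes as they then stand; what a row does not reach is not made up. A row lasts 1/12 s, in which the tool goes at most 41.7 mm and 7.16 degrees, less where a joint would pass 70% of its speed; a pose out of reach is approached as far as the arm can. A call is refused whole if a number of a shift passes 41.7 or a number of a turn 0.125, either way. A call with a gripper value outside its range is refused whole. The fingers move at their own pace and stop on an object; FORCE is the grip in N (left out, the last holds). Time passes only in rows, so rows that do not move let the fingers close, or fill a call up. It gives the time, the measured TCP pose, the force and the opening at its end, in the units of the state.
- ctrl.state(): the state, without advancing time (a new reading comes with each control period).
- ctrl.get_image(name): name is "scene" or "top" or "wrist"; returns a dict with "frame" (480x640x3 uint8, red, green, blue), "intrinsics" (3x3 intrinsics, pixels), "R" (3x3) and "t" (3): a world point X has camera coordinates R X + t; the wrist camera has in their place "T_tool_cam" (4x4, takes a point from camera to tool coordinates, whose origin is the TCP and whose axes are the flange's). Camera axes: x right, y down, z forward; pixel columns grow to the right and rows downward; lengths in m; the calibration is good to about 2 mm. A picture is of the moment at which its call begins: read the wrist's pose just before it. There is no depth.
- ctrl.close_job(): hands the job in, once; it reports no verdict.
The state is a dict: "t": time; "joint_positions": joint angles; "joint_velocities": joint speeds; "effort": joint torques, N m; "position": TCP position; "tcp_rot": TCP orientation; "ft_force": force on the tool from outside, world axes, zero at the start; "ft_torque": the same for the moment, N m; "opening": finger opening in m.
Only numpy, scipy, OpenCV 4.12 (cv2) and the standard library are available. Lean on these libraries where they do the work, as an engineer would, in place of code of your own. Each camera call takes 0.05 s, during which the arm holds its last target. There are 200 camera calls.

## Task

Pack the three red fittings for the boat's battery wiring into the blue caddy, setting each one down gently so that it sits flat at the bottom of the foam pocket cut to its shape: the isolator switch with the red key in the round pocket, the red bus bar in the long slot, the fuse block with the red cap in the square pocket. Leave their black twins and the screwdriver where they lie.

Things in the scene. Friction and masses are not known exactly. Their poses are not given: they have to be found in the camera images.
- isolator_red: Battery isolator switch: light-grey round disc 64 mm across, 26 mm high (tiny brass terminals at its sides), with a red bar-shaped key fixed upright on top: 50 mm long along the body's x, 16 mm wide along y, from 26 to 54 mm height. About 0.18 kg. Origin: centre of the underside, z up. Belongs in the caddy. Starts upright on the table in front of the caddy, any yaw.
- busbar_red: Bus bar: red block 72 mm long (body x), 30 mm wide (y), 30 mm high, with a brass strip and four thin brass studs in a row along the middle of the top, reaching 42 mm. About 0.15 kg. Origin: centre of the underside, z up. Belongs in the caddy. Starts upright on the table in front of the caddy, any yaw.
- fuse_red: Fuse block: light-grey square base 56 x 56 mm, 12 mm high, with a red cap on its middle, 46 mm long (body x), 36 mm wide (y), from 12 to 42 mm height, a small white plate on top. About 0.14 kg. Origin: centre of the underside, z up. Belongs in the caddy. Starts upright on the table in front of the caddy, any yaw.
- isolator_black: Battery isolator switch: light-grey round disc 64 mm across, 26 mm high (tiny brass terminals at its sides), with a black bar-shaped key fixed upright on top: 50 mm long along the body's x, 16 mm wide along y, from 26 to 54 mm height. About 0.18 kg. Origin: centre of the underside, z up. Look-alike that does not belong: must stay where it is on the table.
- busbar_black: Bus bar: black block 72 mm long (body x), 30 mm wide (y), 30 mm high, with a brass strip and four thin brass studs in a row along the middle of the top, reaching 42 mm. About 0.15 kg. Origin: centre of the underside, z up. Look-alike that does not belong: must stay where it is on the table.
- fuse_black: Fuse block: light-grey square base 56 x 56 mm, 12 mm high, with a black cap on its middle, 46 mm long (body x), 36 mm wide (y), from 12 to 42 mm height, a small white plate on top. About 0.14 kg. Origin: centre of the underside, z up. Look-alike that does not belong: must stay where it is on the table.
- pocket_round: Dark foam insert 108 mm square, one of three side by side (order varies, 110 mm apart) in a blue fixed caddy (122 x 340 mm, walls 28 mm high). At its centre a 10 mm deep pocket with yellow floor: round, 82 mm across. Takes the isolator switch (either way round). Origin: centre of its underside, 5 mm above the table, z up; pocket floor 6 mm, foam top 16 mm above the origin. Fixed.
- pocket_slot: Dark foam insert 108 mm square, one of three side by side (order varies, 110 mm apart) in a blue fixed caddy (122 x 340 mm, walls 28 mm high). At its centre a 10 mm deep pocket with yellow floor: a slot 90 mm long (along the body's x) and 48 mm wide (y). Takes the bus bar, lying along the slot. Origin: centre of its underside, 5 mm above the table, z up; pocket floor 6 mm, foam top 16 mm above the origin. Fixed.
- pocket_square: Dark foam insert 108 mm square, one of three side by side (order varies, 110 mm apart) in a blue fixed caddy (122 x 340 mm, walls 28 mm high). At its centre a 10 mm deep pocket with yellow floor: square, 74 x 74 mm, sides along the body's x and y. Takes the fuse block, sides parallel (any quarter turn). Origin: centre of its underside, 5 mm above the table, z up; pocket floor 6 mm, foam top 16 mm above the origin. Fixed.
- screwdriver: Screwdriver with an orange handle, 160 mm long, lying loose on the table at the robot's right, beside the caddy. Origin about its middle. Not part of the job: leave it lying.
There are look-alikes about, which are no part of the job. Leave any purple look-alike of the busbar_red alone. What is shaped like the fuse_red but turquoise is not meant.

How it is judged:
By the outcome, as a careful person would: the job done as asked, in the order asked, and still so for the second after the job is handed in, with the robot touching nothing.
It also fails if it takes over 88 s, if anything falls off the work surface, if the arm or the gripper's body presses on something with over 40 N, if the wrist force passes 120 N, or if a joint passes its speed limit or range.

## Working session

There is one attempt and no reset: what is moved stays moved. The work goes in short steps, Python scripts to look and compute and a shell command to move; the robot and the scene stay as the last step left them, time stands still between calls to the robot, and variables do not carry over. Pictures are saved under pics/ and viewed, on a budget of 14 in all, crops included, one or two more only if the job needs it, and the job is handed in when it is done.

```bash
mkdir -p pics && python3 - <<'E'
from rig import ctrl
import cv2,numpy as np
s=ctrl.state(); print(s['t'],s['position'],s['tcp_rot'],s['opening'],ctrl.hold_point_z)
for n in ("top","scene"):
    im=ctrl.get_image(n); cv2.imwrite(f"pics/{n}0.png",im["frame"][:,:,::-1]); 
    print(n,np.round(im["intrinsics"],1).tolist(),np.round(im["R"],3).tolist(),np.round(im["t"],3).tolist())
E
```

```text
0.0 [ 0.21977507 -0.58452747  0.23053094] [[ 9.36020748e-01  3.51944106e-01 -7.11159491e-04]
 [ 3.51944791e-01 -9.36019637e-01  1.45026256e-03]
 [-1.55247887e-04 -1.60776473e-03 -9.99998695e-01]] 0.08541687786177174 0.0187
top [[500.4, 0.0, 324.0], [0.0, 500.4, 236.6], [0.0, 0.0, 1.0]] [[0.006, -1.0, 0.008], [-0.992, -0.007, -0.126], [0.126, -0.007, -0.992]] [-0.047, 0.519, 1.125]
scene [[499.7, 0.0, 323.0], [0.0, 499.7, 243.6], [0.0, 0.0, 1.0]] [[-0.387, 0.922, -0.01], [0.758, 0.312, -0.573], [-0.526, -0.229, -0.819]] [0.236, -0.344, 1.431]
```

View pics/top0.png

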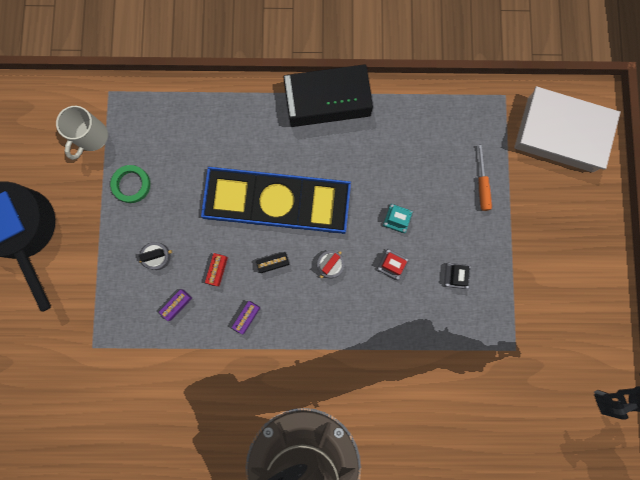

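View pics/scene0.png

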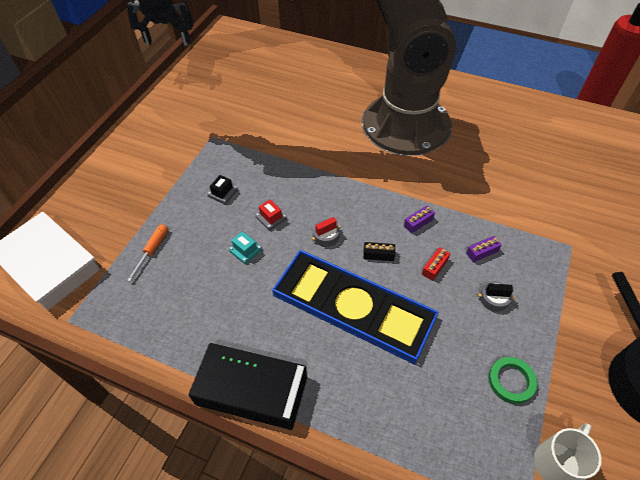

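The top view shows the three red fittings: bus bar at (216,270), isolator at (330,265), fuse at (394,264). The distractors are purple bars at (175,305) and (245,317), a turquoise fuse at (398,217), and the black twins at (154,256), (272,262) and (459,275). The pockets are square (230,195), round (277,200) and slot (323,205). The scene view agrees.

```bash
cat > h.py <<'E'
from rig import ctrl
import cv2,numpy as np
def cam(name):
    s=ctrl.state(); im=ctrl.get_image(name)
    if name=="wrist":
        T=np.eye(4);T[:3,:3]=s["tcp_rot"];T[:3,3]=s["position"];T=T@np.array(im["T_tool_cam"]);Rwc,C=T[:3,:3],T[:3,3]
    else: Rwc=np.array(im["R"]).T; C=-Rwc@np.array(im["t"])
    return im["frame"],np.array(im["intrinsics"]),Rwc,C
def cast(px,z,c):
    d=np.c_[np.asarray(px,float).reshape(-1,2),np.ones(np.size(px)//2)]@np.linalg.inv(c[1]).T@c[2].T
    return (c[3]+d*((z-c[3][2])/d[:,2])[:,None])[:,:2]
def mask(f,col):
    h=cv2.cvtColor(f,cv2.COLOR_RGB2HSV)
    if col=="red": m=cv2.inRange(h,(0,150,60),(7,255,255))|cv2.inRange(h,(174,150,60),(180,255,255))
    else: m=cv2.inRange(h,(22,100,80),(35,255,255))
    return cv2.morphologyEx(m,cv2.MORPH_CLOSE,np.ones((5,5)))
def blobs(c,col,z,amin=80):
    for k in cv2.findContours(mask(c[0],col),0,2)[0]:
        if cv2.contourArea(k)<amin: continue
        w=cast(k,z,c); (x,y),(a,b),th=cv2.minAreaRect((w*1000).astype(np.float32))
        if a<b: a,b,th=b,a,th+90
        print(col,"px",np.round(k.reshape(-1,2).mean(0)),"xy mm",round(x,1),round(y,1),"size",round(a,1),round(b,1),"yaw long",round(np.radians(th)%np.pi,3))
def go(x,y,z,yl):
    """yl: world yaw of the line along which the fingers should close; target in mm"""
    s=ctrl.state();R=s["tcp_rot"];p=s["position"]*1000
    cy=np.arctan2(R[1,1],R[0,1]); d=(yl-cy+np.pi/2)%np.pi-np.pi/2   # wanted world turn about +z; tool z is down
    print("t",round(s["t"],2),"p",np.round(p,1),"q7",round(s["joint_positions"][6],2),"tool shift now",np.round(R.T@(np.array([x,y,z])-p),1),"turn tool z",round(-d,3),
     "shift after turn",np.round((R@cv2.Rodrigues(np.array([0,0,-d]))[0]).T@(np.array([x,y,z])-p),1),"tilt",np.round(R[:2,2],4),"F",np.round(s["ft_force"],1),"open",round(s["opening"]*1000,1))
E
python3 - <<'E'
from h import *
c=cam("top")
for z in (.054,.042,.030): print(z); blobs(c,"red",z)
blobs(c,"yel",.011)
print(ctrl.get_image("wrist")["T_tool_cam"])
cv2.imwrite("pics/c1.png",cv2.resize(c[0][180:340,140:480,::-1],None,fx=2.3,fy=2.3,interpolation=2))
E
```

```text
0.054
red px [393. 264.] xy mm 456.4 -201.9 size 44.4 36.7 yaw long 1.11
red px [330. 264.] xy mm 455.6 -58.7 size 49.6 13.8 yaw long 2.487
red px [215. 269.] xy mm 440.2 199.0 size 69.3 33.1 yaw long 2.884
0.042
red px [393. 264.] xy mm 457.3 -203.7 size 44.9 37.1 yaw long 1.11
red px [330. 264.] xy mm 456.5 -59.0 size 50.1 14.0 yaw long 2.487
red px [215. 269.] xy mm 440.9 201.5 size 70.1 33.5 yaw long 2.884
0.03
red px [393. 264.] xy mm 458.2 -205.4 size 45.4 37.5 yaw long 1.11
red px [330. 264.] xy mm 457.4 -59.2 size 50.6 14.1 yaw long 2.487
red px [215. 269.] xy mm 441.6 204.0 size 70.8 33.8 yaw long 2.884
yel px [324. 205.] xy mm 598.1 -40.0 size 90.2 50.3 yaw long 3.042
yel px [276. 200.] xy mm 608.8 70.6 size 80.9 77.5 yaw long 1.579
yel px [230. 194.] xy mm 619.9 179.8 size 74.8 74.3 yaw long 1.472
[[ 1.35295023e-04 -9.51173582e-01 -3.08656440e-01  7.93261725e-02]
 [ 9.99999969e-01  1.92829545e-04 -1.55899386e-04  2.97552692e-04]
 [ 2.07805458e-04 -3.08656410e-01  9.51173579e-01 -1.43395064e-01]
 [ 0.00000000e+00  0.00000000e+00  0.00000000e+00  1.00000000e+00]]
```

View pics/c1.png

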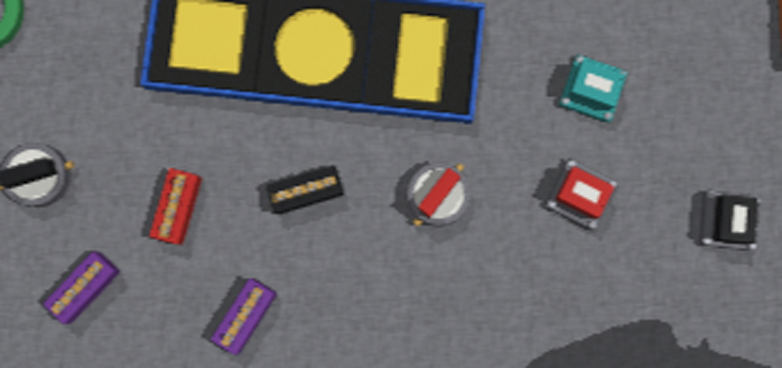

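The crop confirms the targets: red-key isolator at crop (437,193), all-red bus bar at (175,206), red-capped fuse at (582,192). The purple, turquoise and black ones differ in colour only. I'll do the isolator first.

```bash
python3 -c "
from h import *
go(455.6,-58.7,180,0.916)"
```

```text
t 0.2 p [ 219.9 -584.7  230.8] q7 -0.08 tool shift now [ 405.8 -409.3   51.2] turn tool z 1.015 shift after turn [-133.4 -560.7   51.2] tilt [-0.0004  0.0009] F [-0.  -0.3 -0. ] open 85.2
```

```bash
python3 -m pendant '[[[15,-15,2],[0,0,0],85],[[28,-28,4],[0,0,0],85],[[28,-28,4],[0,0,0],85],[[28,-28,4],[0,0,0],85],[[28,-28,4],[0,0,0],85],[[28,-28,4],[0,0,0],85],[[28,-28,4],[0,0,0],85],[[28,-28,4],[0,0,0],85],[[28,-28,4],[0,0,0],85],[[28,-28,4],[0,0,0],85]]' 40 && python3 -m pendant '[[[28,-28,4],[0,0,0],85],[[28,-28,4],[0,0,0],85],[[28,-28,4],[0,0,0],85],[[28,-28,0],[0,0,0],85],[[14,-14,0],[0,0,0],85],[[0,0,0],[0,0,0.12],85],[[0,0,0],[0,0,0.12],85],[[0,0,0],[0,0,0.12],85],[[0,0,0],[0,0,0.12],85],[[0,0,0],[0,0,0.12],85]]' && python3 -m pendant '[[[0,0,0],[0,0,0.12],85],[[0,0,0],[0,0,0.12],85],[[0,0,0],[0,0,0.12],85],[[0,0,0],[0,0,0.055],85],[[0,0,0],[0,0,0],85],[[0,0,0],[0,0,0],85],[[0,0,0],[0,0,0],85],[[0,0,0],[0,0,0],85],[[0,0,0],[0,0,0],85],[[0,0,0],[0,0,0],85]]' && python3 -c "
from h import *
go(455.6,-58.7,120,0.916)
c=cam('wrist'); cv2.imwrite('pics/w1.png',c[0][:,:,::-1]); blobs(c,'red',.054,300)"
```

```text
t: 1.03
position: [0.3763, -0.2393, 0.1933]
tcp_rot: [[0.936, 0.352, 0.0], [0.352, -0.936, -0.0], [0.0, 0.0, -1.0]]
ft_force: [1.3, 0.6, -0.0]
opening: 0.0851
t: 1.87
position: [0.4495, -0.0787, 0.1813]
tcp_rot: [[0.97, -0.244, -0.0], [-0.244, -0.97, -0.0], [-0.0, 0.0, -1.0]]
ft_force: [-0.2, -0.4, 0.5]
opening: 0.0855
t: 2.7
position: [0.4495, -0.0789, 0.1813]
tcp_rot: [[0.793, -0.609, -0.0], [-0.609, -0.793, 0.0], [-0.0, 0.0, -1.0]]
ft_force: [0.1, 0.3, -0.3]
opening: 0.0849
t 2.7 p [449.5 -78.9 181.3] q7 -2.2 tool shift now [ -7.4 -19.7  61.3] turn tool z 0.0 shift after turn [ -7.4 -19.7  61.3] tilt [-0.0001  0.    ] F [ 0.1  0.3 -0.3] open 84.9
red px [114. 351.] xy mm 468.5 161.7 size 49.8 34.1 yaw long 1.321
red px [294. 219.] xy mm 458.2 -60.6 size 53.0 15.7 yaw long 2.474
red px [436. 117.] xy mm 461.7 -199.1 size 48.9 33.8 yaw long 1.111
```

View pics/w1.png

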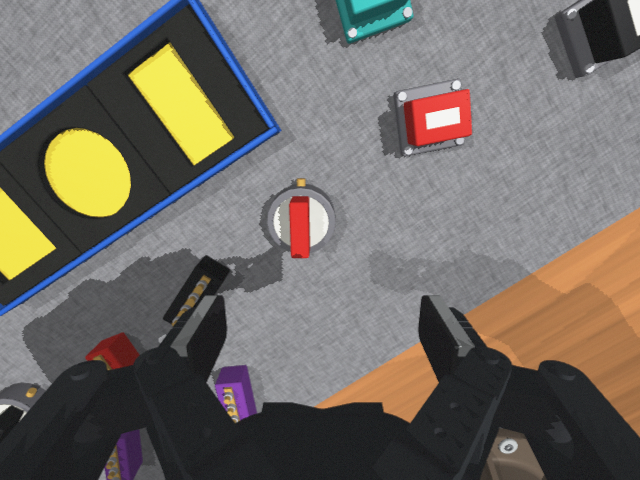

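The wrist view shows the key at (300,228), aligned with the closing direction, and no obstacles near the fingers. It agrees with the top-view estimate across the key to within 1 mm.

```bash
python3 -m pendant '[[[-3,-10,10],[0,0,0],50],[[-3,-10,20],[0,0,0],50],[[0,0,30],[0,0,0],50],[[0,0,30],[0,0,0],50],[[0,0,25],[0,0,0],50],[[0,0,15],[0,0,0],50],[[0,0,10],[0,0,0],50],[[0,0,7],[0,0,0],50],[[0,0,3],[0,0,0],50],[[0,0,0],[0,0,0],50]]' 40 && python3 -m pendant '[[[0,0,0],[0,0,0],5],[[0,0,0],[0,0,0],5],[[0,0,0],[0,0,0],5],[[0,0,0],[0,0,0],5],[[0,0,0],[0,0,0],5],[[0,0,0],[0,0,0],5],[[0,0,0],[0,0,0],5],[[0,0,0],[0,0,0],5],[[0,0,0],[0,0,0],5],[[0,0,0],[0,0,0],5]]' 50 && python3 -m pendant '[[[0,0,-4],[0,0,0],5],[[0,0,-10],[0,0,0],5],[[0,0,-15],[0,0,0],5],[[0,0,-15],[0,0,0],5],[[0,0,-15],[0,0,0],5],[[0,0,-15],[0,0,0],5],[[0,0,-8],[0,0,0],5],[[0,0,-3],[0,0,0],5],[[0,0,0],[0,0,0],5],[[0,0,0],[0,0,0],5]]' && python3 -c "
from h import *
go(608.8,70.6,116,0.916)
c=cam('wrist'); cv2.imwrite('pics/w2.png',c[0][:,:,::-1])"
```

```text
t: 3.58
position: [0.4569, -0.0593, 0.031]
tcp_rot: [[0.793, -0.609, -0.0], [-0.609, -0.793, -0.0], [-0.0, 0.0, -1.0]]
ft_force: [0.4, -0.6, 0.4]
opening: 0.0505
t: 4.42
position: [0.4576, -0.0594, 0.0321]
tcp_rot: [[0.793, -0.609, 0.002], [-0.609, -0.793, -0.0], [0.001, -0.001, -1.0]]
ft_force: [-0.4, -0.1, 6.9]
opening: 0.0151
t: 5.25
position: [0.4566, -0.0593, 0.1159]
tcp_rot: [[0.793, -0.609, -0.001], [-0.609, -0.793, -0.0], [-0.0, 0.0, -1.0]]
ft_force: [-0.2, -0.1, -1.9]
opening: 0.0151
t 5.25 p [456.6 -59.3 115.9] q7 -2.27 tool shift now [  41.5 -195.8   -0.2] turn tool z -0.001 shift after turn [  41.6 -195.7   -0.2] tilt [-0.0006 -0.0001] F [-0.2 -0.1 -1.9] open 15.1
```

View pics/w2.png

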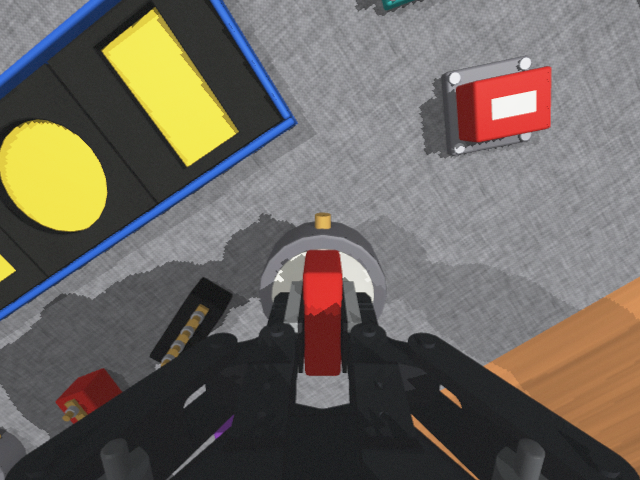

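It holds the key centrally, with the disc upright. Next it goes over the round pocket and down.

```bash
python3 -m pendant '[[[3,-14,0],[0,0,0],5],[[6,-28,0],[0,0,0],5],[[7,-33,0],[0,0,0],5],[[7,-33,0],[0,0,0],5],[[7,-33,0],[0,0,0],5],[[6,-28,0],[0,0,0],5],[[4,-18,0],[0,0,0],5],[[1.5,-8.5,0],[0,0,0],5],[[0,0,0],[0,0,0],5],[[0,0,0],[0,0,0],5]]' && python3 -c "
from h import *
go(608.8,70.3,50,0.916)
c=cam('top');cv2.imwrite('pics/t2.png',cv2.resize(c[0][140:300,140:480,::-1],None,fx=2.3,fy=2.3,interpolation=2))"
```

```text
t: 6.13
position: [0.6082, 0.0703, 0.1153]
tcp_rot: [[0.793, -0.609, -0.002], [-0.609, -0.793, -0.001], [-0.001, 0.002, -1.0]]
ft_force: [-0.3, -0.6, -2.6]
opening: 0.0152
t 6.13 p [608.2  70.3 115.3] q7 -2.5 tool shift now [ 0.5 -0.5 65.3] turn tool z -0.0 shift after turn [ 0.5 -0.5 65.3] tilt [-0.002  -0.0007] F [-0.3 -0.6 -2.6] open 15.2
```

View pics/t2.png

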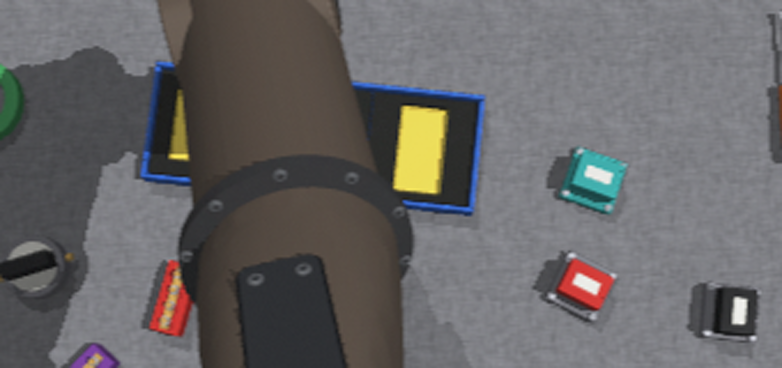

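The arm hides the pocket from above, so I learn nothing about the fit, but the other things are undisturbed. I go down in stages and watch the force.

```bash
python3 -m pendant '[[[0,0,6],[0,0,0],5],[[0,0,14],[0,0,0],5],[[0,0,16],[0,0,0],5],[[0,0,14],[0,0,0],5],[[0,0,9],[0,0,0],5],[[0,0,4],[0,0,0],5],[[0,0,2],[0,0,0],5],[[0,0,1],[0,0,0],5],[[0,0,0],[0,0,0],5],[[0,0,0],[0,0,0],5]]' && python3 -c "
from h import *
c=cam('wrist');cv2.imwrite('pics/w3.png',c[0][:,:,::-1])" && python3 -m pendant '[[[0,0,1],[0,0,0],5],[[0,0,1],[0,0,0],5],[[0,0,1],[0,0,0],5],[[0,0,1],[0,0,0],5],[[0,0,1],[0,0,0],5],[[0,0,1],[0,0,0],5],[[0,0,0],[0,0,0],5],[[0,0,0],[0,0,0],5],[[0,0,0],[0,0,0],5],[[0,0,0],[0,0,0],5]]'
```

```text
t: 7.02
position: [0.6095, 0.0704, 0.051]
tcp_rot: [[0.793, -0.609, 0.001], [-0.609, -0.793, 0.0], [0.001, -0.001, -1.0]]
ft_force: [-0.6, -0.1, -1.0]
opening: 0.0152
t: 7.9
position: [0.6091, 0.0704, 0.0443]
tcp_rot: [[0.793, -0.609, 0.0], [-0.609, -0.793, -0.0], [0.0, -0.0, -1.0]]
ft_force: [-0.9, -0.0, -2.1]
opening: 0.015
```

View pics/w3.png

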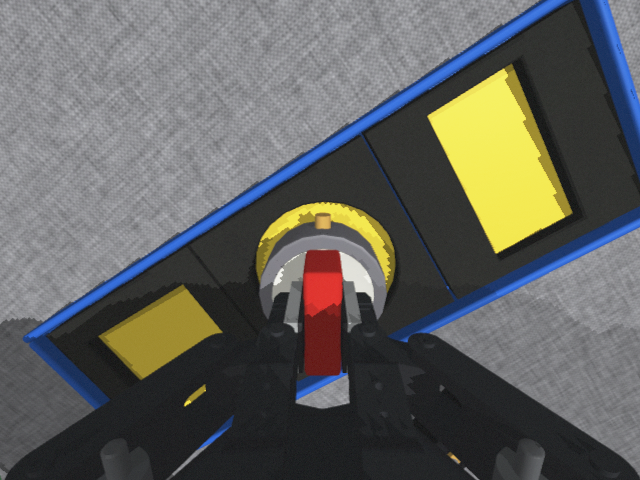

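The disc is inside the round pocket: there is yellow margin left and right (258–395), and it looks centred. I continue down to contact.

```bash
python3 -m pendant '[[[0,0,0.5],[0,0,0],5],[[0,0,0.5],[0,0,0],5],[[0,0,0.5],[0,0,0],5],[[0,0,0.5],[0,0,0],5],[[0,0,0],[0,0,0],5],[[0,0,0],[0,0,0],5],[[0,0,0],[0,0,0],5],[[0,0,0],[0,0,0],5],[[0,0,0],[0,0,0],5],[[0,0,0],[0,0,0],5]]'
```

```text
t: 8.73
position: [0.609, 0.0704, 0.0432]
tcp_rot: [[0.793, -0.609, 0.0], [-0.609, -0.793, -0.0], [0.0, -0.0, -1.0]]
ft_force: [-3.5, -0.9, 8.5]
opening: 0.0152
```

Contact at 8.5 N. I release and rise.

```bash
python3 -m pendant '[[[0,0,0],[0,0,0],20],[[0,0,0],[0,0,0],25],[[0,0,0],[0,0,0],35],[[0,0,0],[0,0,0],40],[[0,0,0],[0,0,0],40],[[0,0,-5],[0,0,0],40],[[0,0,-15],[0,0,0],40],[[0,0,-25],[0,0,0],40],[[0,0,-30],[0,0,0],40],[[0,0,-30],[0,0,0],40]]' && python3 -c "
from h import *
go(441,201,180,1.313)"
```

```text
t: 9.57
position: [0.6085, 0.0703, 0.1484]
tcp_rot: [[0.793, -0.609, -0.001], [-0.609, -0.793, -0.0], [-0.001, 0.001, -1.0]]
ft_force: [1.0, 0.1, 0.4]
opening: 0.0398
t 9.57 p [608.5  70.3 148.4] q7 -2.49 tool shift now [-212.5   -1.5  -31.5] turn tool z -0.397 shift after turn [-195.3  -83.6  -31.5] tilt [-0.0011 -0.0002] F [1.  0.1 0.4] open 39.8
```

```bash
python3 -m pendant '[[[0,0,-10],[0,0,-0.08],60],[[0,0,-10],[0,0,-0.12],60],[[0,0,-11],[0,0,-0.12],60],[[-15,-6,0],[0,0,-0.077],60],[[-32,-14,0],[0,0,0],60],[[-36,-16,0],[0,0,0],60],[[-36,-16,0],[0,0,0],60],[[-36,-16,0],[0,0,0],60],[[-28,-12,0],[0,0,0],60],[[-12,-4,0],[0,0,0],60]]' && python3 -m pendant '[[[0,0,0],[0,0,0],60],[[0,0,0],[0,0,0],60],[[0,0,0],[0,0,0],60],[[0,0,0],[0,0,0],60],[[0,0,0],[0,0,0],60],[[0,0,0],[0,0,0],60],[[0,0,0],[0,0,0],60],[[0,0,0],[0,0,0],60],[[0,0,0],[0,0,0],60],[[0,0,0],[0,0,0],60]]' && python3 -c "
from h import *
go(441,201,180,1.313)
c=cam('wrist'); cv2.imwrite('pics/w4.png',c[0][:,:,::-1]); blobs(c,'red',.03,300)
c=cam('top');blobs(c,'red',.054)"
```

```text
t: 10.4
position: [0.4391, 0.2056, 0.1789]
tcp_rot: [[0.968, -0.251, -0.001], [-0.251, -0.968, 0.001], [-0.001, -0.001, -1.0]]
ft_force: [-0.7, -0.1, 0.3]
opening: 0.0602
t: 11.23
position: [0.4427, 0.2024, 0.1783]
tcp_rot: [[0.967, -0.255, -0.0], [-0.255, -0.967, -0.0], [-0.0, 0.0, -1.0]]
ft_force: [-0.3, 1.0, 0.0]
opening: 0.0599
t 11.23 p [442.7 202.4 178.3] q7 -2.48 tool shift now [-1.3  1.8 -1.7] turn tool z -0.001 shift after turn [-1.3  1.8 -1.7] tilt [-0.0001 -0.0001] F [-0.3  1.   0. ] open 59.9
red px [313. 202.] xy mm 444.1 206.0 size 73.4 29.1 yaw long 2.894
red px [212. 279.] xy mm 418.2 204.7 size 32.8 23.8 yaw long 1.302
red px [393. 264.] xy mm 456.4 -201.9 size 44.4 36.7 yaw long 1.11
red px [274. 196.] xy mm 608.0 71.2 size 50.8 17.6 yaw long 2.481
```

View pics/w4.png

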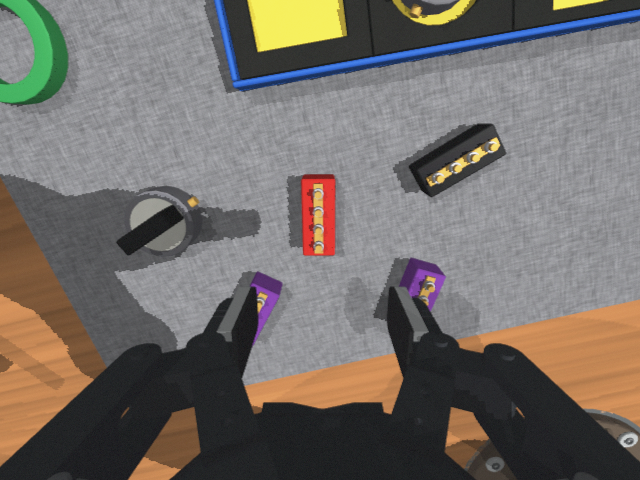

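The bar is at (318,215) in the wrist view and aligned with the fingers; the purple bars and black twins are clear of the finger paths. From above, the isolator key reads (608,71), which is the pocket centre. Picking the bar.

```bash
python3 -m pendant '[[[0,-1.5,10],[0,0,0],60],[[0,-1.5,20],[0,0,0],60],[[0,0,32],[0,0,0],60],[[0,0,36],[0,0,0],60],[[0,0,30],[0,0,0],60],[[0,0,20],[0,0,0],60],[[0,0,11],[0,0,0],60],[[0,0,6],[0,0,0],60],[[0,0,3],[0,0,0],60],[[0,0,0],[0,0,0],60]]' 40 && python3 -m pendant '[[[0,0,0],[0,0,0],15],[[0,0,0],[0,0,0],15],[[0,0,0],[0,0,0],15],[[0,0,0],[0,0,0],15],[[0,0,0],[0,0,0],15],[[0,0,0],[0,0,0],15],[[0,0,0],[0,0,0],15],[[0,0,0],[0,0,0],15],[[0,0,0],[0,0,0],15],[[0,0,0],[0,0,0],15]]' 50 && python3 -m pendant '[[[0,0,-4],[0,0,0],15],[[0,0,-10],[0,0,0],15],[[0,0,-18],[0,0,0],15],[[0,0,-22],[0,0,0],15],[[0,0,-22],[0,0,0],15],[[0,0,-18],[0,0,0],15],[[0,0,-8],[0,0,0],15],[[0,0,-3],[0,0,0],15],[[0,0,0],[0,0,0],15],[[0,0,0],[0,0,0],15]]' && python3 -c "
from h import *
go(598.1,-40,115,3.042-np.pi/2)
c=cam('wrist'); cv2.imwrite('pics/w5.png',c[0][:,:,::-1])"
```

```text
t: 12.17
position: [0.4433, 0.2054, 0.0099]
tcp_rot: [[0.967, -0.255, -0.001], [-0.255, -0.967, -0.0], [-0.0, 0.0, -1.0]]
ft_force: [0.3, 0.1, 0.2]
opening: 0.0596
t: 13.0
position: [0.4441, 0.2056, 0.0113]
tcp_rot: [[0.967, -0.256, 0.002], [-0.256, -0.967, 0.001], [0.001, -0.001, -1.0]]
ft_force: [-1.0, -0.6, 5.8]
opening: 0.0288
t: 13.83
position: [0.4431, 0.205, 0.1147]
tcp_rot: [[0.967, -0.256, -0.001], [-0.256, -0.967, -0.001], [-0.001, 0.001, -1.0]]
ft_force: [0.6, -0.3, -1.5]
opening: 0.0292
t 13.83 p [443.1 205.  114.7] q7 -2.53 tool shift now [212.5 197.2  -0.3] turn tool z -0.159 shift after turn [178.6 228.3  -0.3] tilt [-0.0008 -0.0005] F [ 0.6 -0.3 -1.5] open 29.2
```

View pics/w5.png

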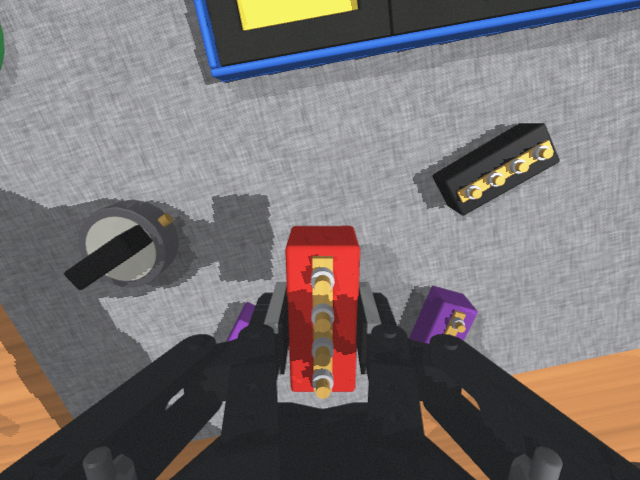

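The bar is gripped mid-length, level, with its studs between the fingers. Carrying it to the slot.

```bash
python3 -m pendant '[[[0,0,0],[0,0,-0.08],15],[[0,0,0],[0,0,-0.08],15],[[10,13,0],[0,0,0],15],[[20,25.5,0],[0,0,0],15],[[24,30.7,0],[0,0,0],15],[[24,30.7,0],[0,0,0],15],[[24,30.7,0],[0,0,0],15],[[24,30.7,0],[0,0,0],15],[[22,28,0],[0,0,0],15],[[16,20,0],[0,0,0],15]]' && python3 -m pendant '[[[10,13,0],[0,0,0],15],[[4.6,6,0],[0,0,0],15],[[0,0,0],[0,0,0],15],[[0,0,0],[0,0,0],15],[[0,0,6],[0,0,0],15],[[0,0,14],[0,0,0],15],[[0,0,18],[0,0,0],15],[[0,0,14],[0,0,0],15],[[0,0,6],[0,0,0],15],[[0,0,2],[0,0,0],15]]' && python3 -c "
from h import *
go(598.1,-40,28,3.042-np.pi/2)
c=cam('wrist'); cv2.imwrite('pics/w6.png',c[0][:,:,::-1])"
```

```text
t: 14.72
position: [0.5868, -0.0232, 0.1138]
tcp_rot: [[0.995, -0.101, -0.002], [-0.101, -0.995, -0.001], [-0.002, 0.002, -1.0]]
ft_force: [0.7, -0.4, -1.5]
opening: 0.029
t: 15.55
position: [0.5975, -0.038, 0.054]
tcp_rot: [[0.995, -0.096, -0.003], [-0.096, -0.995, 0.0], [-0.003, -0.0, -1.0]]
ft_force: [0.6, 0.5, -0.8]
opening: 0.0291
t 15.55 p [597.5 -38.   54. ] q7 -1.87 tool shift now [ 0.9  1.9 26. ] turn tool z 0.003 shift after turn [ 0.9  1.9 26. ] tilt [-0.0025  0.0004] F [ 0.6  0.5 -0.8] open 29.1
```

View pics/w6.png

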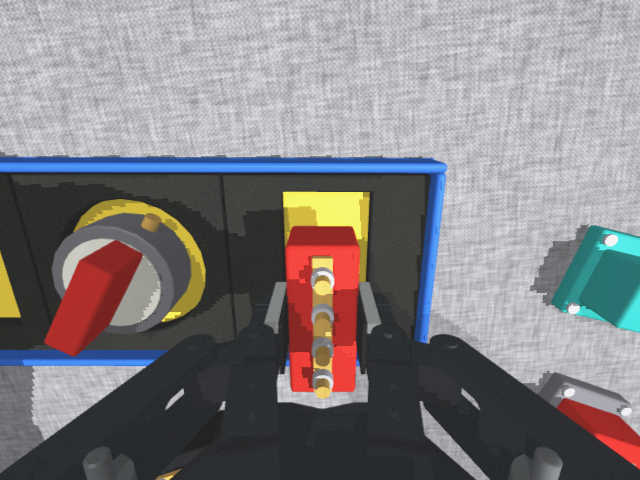

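The slot (283–370) is slightly right of the bar (287–360), which matches the computed 2 mm correction. The isolator sits in its pocket. Lowering.

```bash
python3 -m pendant '[[[0.5,1,0],[0,0,0],15],[[0.5,1,3],[0,0,0],15],[[0,0,6],[0,0,0],15],[[0,0,7],[0,0,0],15],[[0,0,6],[0,0,0],15],[[0,0,3],[0,0,0],15],[[0,0,2],[0,0,0],15],[[0,0,1],[0,0,0],15],[[0,0,0],[0,0,0],15],[[0,0,0],[0,0,0],15]]' && python3 -m pendant '[[[0,0,0.5],[0,0,0],15],[[0,0,0.5],[0,0,0],15],[[0,0,0.5],[0,0,0],15],[[0,0,0.5],[0,0,0],15],[[0,0,0.5],[0,0,0],15],[[0,0,0],[0,0,0],15],[[0,0,0],[0,0,0],15],[[0,0,0],[0,0,0],15],[[0,0,0],[0,0,0],15],[[0,0,0],[0,0,0],15]]'
```

```text
t: 16.43
position: [0.5997, -0.0415, 0.0274]
tcp_rot: [[0.995, -0.098, 0.0], [-0.098, -0.995, -0.0], [0.0, -0.0, -1.0]]
ft_force: [-0.6, 0.1, -0.8]
opening: 0.0289
t: 17.27
position: [0.5996, -0.0415, 0.0248]
tcp_rot: [[0.995, -0.098, -0.0], [-0.098, -0.995, -0.0], [-0.0, 0.0, -1.0]]
ft_force: [-0.3, -0.9, -0.1]
opening: 0.0291
```

```bash
python3 -m pendant '[[[-1,-1,0.5],[0,0,0],15],[[0,0,0.5],[0,0,0],15],[[0,0,0.5],[0,0,0],15],[[0,0,0.5],[0,0,0],15],[[0,0,0.4],[0,0,0],15],[[0,0,0],[0,0,0],15],[[0,0,0],[0,0,0],15],[[0,0,0],[0,0,0],15],[[0,0,0],[0,0,0],15],[[0,0,0],[0,0,0],15]]'
```

```text
t: 18.1
position: [0.5987, -0.0404, 0.0224]
tcp_rot: [[0.995, -0.098, 0.0], [-0.098, -0.995, -0.0], [0.0, 0.0, -1.0]]
ft_force: [-0.8, 0.9, -1.1]
opening: 0.0288
```

```bash
python3 -m pendant '[[[0,0,0.5],[0,0,0],15],[[0,0,0.5],[0,0,0],15],[[0,0,0.5],[0,0,0],15],[[0,0,0],[0,0,0],15],[[0,0,0],[0,0,0],15],[[0,0,0],[0,0,0],15],[[0,0,0],[0,0,0],15],[[0,0,0],[0,0,0],15],[[0,0,0],[0,0,0],15],[[0,0,0],[0,0,0],15]]'
```

```text
t: 18.93
position: [0.5988, -0.0404, 0.0224]
tcp_rot: [[0.995, -0.098, 0.001], [-0.098, -0.995, -0.0], [0.001, 0.0, -1.0]]
ft_force: [-4.9, 0.5, 16.8]
opening: 0.029
```

Contact; the z stopped at 22.4 mm, as expected for the bar on the floor. Releasing with a small opening.

```bash
python3 -m pendant '[[[0,0,-0.5],[0,0,0],31],[[0,0,-0.5],[0,0,0],34],[[0,0,0],[0,0,0],40],[[0,0,0],[0,0,0],46],[[0,0,0],[0,0,0],46],[[0,0,-5],[0,0,0],46],[[0,0,-15],[0,0,0],46],[[0,0,-25],[0,0,0],46],[[0,0,-35],[0,0,0],46],[[0,0,-38],[0,0,0],46]]' && python3 -c "
from h import *
go(456.8,-203,180,1.11-np.pi/2)
c=cam('wrist'); cv2.imwrite('pics/w7.png',c[0][:,:,::-1])"
```

```text
t: 19.77
position: [0.5976, -0.0404, 0.1403]
tcp_rot: [[0.995, -0.098, -0.003], [-0.098, -0.995, 0.0], [-0.003, 0.0, -1.0]]
ft_force: [0.9, 0.4, 0.4]
opening: 0.0461
t 19.77 p [597.6 -40.4 140.3] q7 -1.83 tool shift now [-124.3  175.6  -39.3] turn tool z -1.208 shift after turn [-208.3  -53.9  -39.3] tilt [-0.0028  0.0002] F [0.9 0.4 0.4] open 46.1
```

View pics/w7.png

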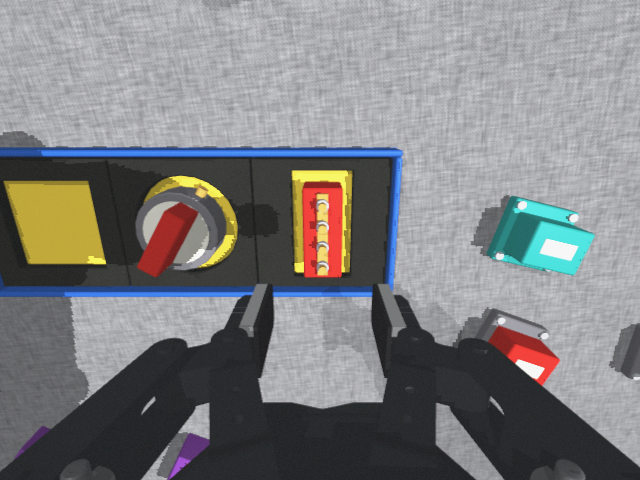

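The bar sits in the slot with yellow visible around it (292–352), and the isolator is well inside its pocket. Now the fuse: rise, turn, go over.

```bash
python3 -m pendant '[[[0,0,-5],[0,0,-0.12],65],[[0,0,-10],[0,0,-0.121],65],[[0,0,-10],[0,0,-0.121],65],[[0,0,-10],[0,0,-0.121],65],[[0,0,-5],[0,0,-0.121],65],[[0,0,0],[0,0,-0.121],65],[[0,0,0],[0,0,-0.121],65],[[0,0,0],[0,0,-0.121],65],[[0,0,0],[0,0,-0.121],65],[[0,0,0],[0,0,-0.12],65]]' && python3 -m pendant '[[[-15,-4,0],[0,0,0],65],[[-30,-8,0],[0,0,0],65],[[-38,-10,0],[0,0,0],65],[[-38,-10,0],[0,0,0],65],[[-38,-10,0],[0,0,0],65],[[-30,-8,0],[0,0,0],65],[[-19,-4,0],[0,0,0],65],[[0,0,0],[0,0,0],65],[[0,0,0],[0,0,0],65],[[0,0,0],[0,0,0],65]]' && python3 -c "
from h import *
go(456.8,-203,180,1.11-np.pi/2)
c=cam('wrist'); cv2.imwrite('pics/w8.png',c[0][:,:,::-1]); blobs(c,'red',.042,300)"
```

```text
t: 20.65
position: [0.5987, -0.0405, 0.1801]
tcp_rot: [[0.44, 0.898, 0.0], [0.898, -0.44, -0.0], [-0.0, 0.0, -1.0]]
ft_force: [0.5, -1.2, -0.1]
opening: 0.065
t: 21.48
position: [0.4584, -0.2021, 0.1802]
tcp_rot: [[0.445, 0.896, 0.001], [0.896, -0.445, 0.0], [0.001, 0.001, -1.0]]
ft_force: [0.3, 0.5, 0.8]
opening: 0.065
t 21.48 p [ 458.4 -202.1  180.2] q7 -0.38 tool shift now [-1.5 -1.   0.2] turn tool z 0.0 shift after turn [-1.5 -1.   0.2] tilt [0.0009 0.0002] F [0.3 0.5 0.8] open 65.0
red px [325. 211.] xy mm 459.2 -202.5 size 49.8 35.4 yaw long 1.12
```

View pics/w8.png

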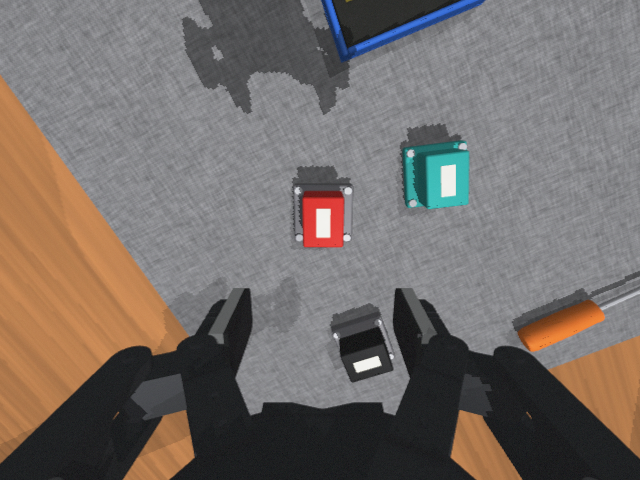

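The red fuse is centred at (323,220) and aligned; the turquoise fuse's left edge, about 79 mm away, and the black fuse are clear of the fingers. I open to 55 and pick.

```bash
python3 -m pendant '[[[-1,0.5,10],[0,0,0],55],[[-1,0,20],[0,0,0],55],[[0,0,32],[0,0,0],55],[[0,0,35],[0,0,0],55],[[0,0,29],[0,0,0],55],[[0,0,19],[0,0,0],55],[[0,0,11],[0,0,0],55],[[0,0,6],[0,0,0],55],[[0,0,3],[0,0,0],55],[[0,0,0],[0,0,0],55]]' 40 && python3 -m pendant '[[[0,0,0],[0,0,0],20],[[0,0,0],[0,0,0],20],[[0,0,0],[0,0,0],20],[[0,0,0],[0,0,0],20],[[0,0,0],[0,0,0],20],[[0,0,0],[0,0,0],20],[[0,0,0],[0,0,0],20],[[0,0,0],[0,0,0],20],[[0,0,0],[0,0,0],20],[[0,0,0],[0,0,0],20]]' 50 && python3 -m pendant '[[[0,0,-4],[0,0,0],20],[[0,0,-10],[0,0,0],20],[[0,0,-20],[0,0,0],20],[[0,0,-25],[0,0,0],20],[[0,0,-25],[0,0,0],20],[[0,0,-20],[0,0,0],20],[[0,0,-11],[0,0,0],20],[[0,0,-4],[0,0,0],20],[[0,0,0],[0,0,0],20],[[0,0,0],[0,0,0],20]]' && python3 -c "
from h import *
go(619.9,179.8,135,-0.1)
c=cam('wrist'); cv2.imwrite('pics/w9.png',c[0][:,:,::-1])"
```

```text
t: 22.37
position: [0.4579, -0.2044, 0.015]
tcp_rot: [[0.444, 0.896, 0.0], [0.896, -0.444, -0.0], [0.0, 0.0, -1.0]]
ft_force: [-0.7, -0.0, 0.2]
opening: 0.0549
t: 23.2
position: [0.4583, -0.205, 0.0161]
tcp_rot: [[0.445, 0.896, 0.002], [0.896, -0.445, -0.001], [0.0, 0.002, -1.0]]
ft_force: [-0.6, -0.2, 7.4]
opening: 0.0354
t: 24.03
position: [0.4568, -0.2047, 0.1333]
tcp_rot: [[0.445, 0.895, -0.001], [0.895, -0.445, 0.0], [-0.0, -0.001, -1.0]]
ft_force: [0.2, 1.0, -1.2]
opening: 0.0353
t 24.03 p [ 456.8 -204.7  133.3] q7 -0.42 tool shift now [416.9 -25.1  -1.8] turn tool z -0.361 shift after turn [398.9 123.9  -1.8] tilt [-0.0009  0.0001] F [ 0.2  1.  -1.2] open 35.3
```

View pics/w9.png

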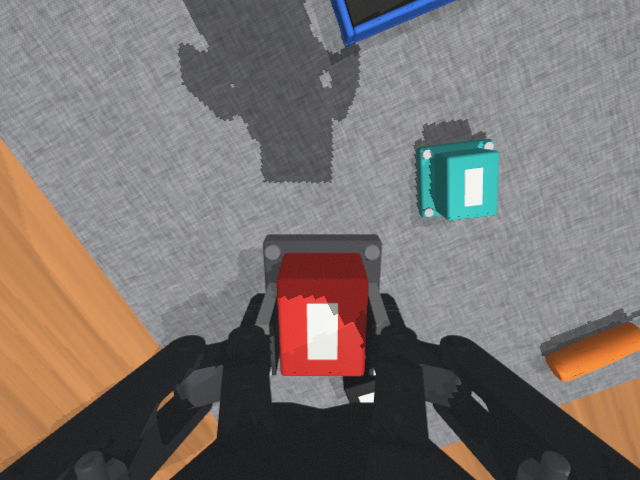

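The fuse is held squarely and level. Carrying it over to the square pocket.

```bash
python3 -m pendant '[[[0,0,0],[0,0,-0.12],20],[[0,0,0],[0,0,-0.12],20],[[0,0,0],[0,0,-0.121],20],[[15,4.7,0],[0,0,0],20],[[28,8.7,0],[0,0,0],20],[[37,11.5,0],[0,0,0],20],[[37,11.5,0],[0,0,0],20],[[37,11.5,0],[0,0,0],20],[[37,11.5,0],[0,0,0],20],[[37,11.5,0],[0,0,0],20]]' && python3 -m pendant '[[[37,11.5,0],[0,0,0],20],[[37,11.5,0],[0,0,0],20],[[37,11.5,0],[0,0,0],20],[[28,8.7,0],[0,0,0],20],[[18,5.6,0],[0,0,0],20],[[10,3,0],[0,0,0],20],[[3.9,1.2,0],[0,0,0],20],[[0,0,0],[0,0,0],20],[[0,0,0],[0,0,0],20],[[0,0,0],[0,0,0],20]]' && python3 -c "
from h import *
go(620,179.3,60,-0.1)"
```

```text
t: 24.92
position: [0.5503, 0.0168, 0.1324]
tcp_rot: [[0.1, 0.995, -0.002], [0.995, -0.1, -0.0], [-0.0, -0.002, -1.0]]
ft_force: [2.1, -1.4, -0.7]
opening: 0.0356
t: 25.75
position: [0.6203, 0.1776, 0.1335]
tcp_rot: [[0.102, 0.995, -0.001], [0.995, -0.102, -0.001], [-0.002, -0.0, -1.0]]
ft_force: [0.4, -0.5, -1.6]
opening: 0.0352
t 25.75 p [620.3 177.6 133.5] q7 -0.8 tool shift now [ 1.7 -0.5 73.5] turn tool z -0.002 shift after turn [ 1.7 -0.5 73.5] tilt [-0.0006 -0.0015] F [ 0.4 -0.5 -1.6] open 35.2
```

```bash
python3 -m pendant '[[[1,0,8],[0,0,0],20],[[0.5,0,18],[0,0,0],20],[[0,0,22],[0,0,0],20],[[0,0,20],[0,0,0],20],[[0,0,14],[0,0,0],20],[[0,0,9],[0,0,0],20],[[0,0,6],[0,0,0],20],[[0,0,3],[0,0,0],20],[[0,0,1.5],[0,0,0],20],[[0,0,0],[0,0,0],20]]' && python3 -m pendant '[[[0,0,0.6],[0,0,0],20],[[0,0,0.6],[0,0,0],20],[[0,0,0.6],[0,0,0],20],[[0,0,0.6],[0,0,0],20],[[0,0,0],[0,0,0],20],[[0,0,0],[0,0,0],20],[[0,0,0],[0,0,0],20],[[0,0,0],[0,0,0],20],[[0,0,0],[0,0,0],20],[[0,0,0],[0,0,0],20]]'
```

```text
t: 26.58
position: [0.621, 0.1815, 0.0329]
tcp_rot: [[0.1, 0.995, 0.001], [0.995, -0.1, 0.0], [0.0, 0.001, -1.0]]
ft_force: [0.2, -0.9, 0.2]
opening: 0.0353
t: 27.42
position: [0.6207, 0.1813, 0.03]
tcp_rot: [[0.1, 0.995, -0.0], [0.995, -0.1, -0.0], [-0.0, -0.0, -1.0]]
ft_force: [-0.0, -1.2, -1.3]
opening: 0.0351
```

```bash
python3 -m pendant '[[[-0.8,0,0.5],[0,0,0],20],[[-0.7,0,0.5],[0,0,0],20],[[0,0,0.5],[0,0,0],20],[[0,0,0.5],[0,0,0],20],[[0,0,0.5],[0,0,0],20],[[0,0,0],[0,0,0],20],[[0,0,0],[0,0,0],20],[[0,0,0],[0,0,0],20],[[0,0,0],[0,0,0],20],[[0,0,0],[0,0,0],20]]' && python3 -m pendant '[[[0,0,0.4],[0,0,0],20],[[0,0,0.4],[0,0,0],20],[[0,0,0.4],[0,0,0],20],[[0,0,0],[0,0,0],20],[[0,0,0],[0,0,0],20],[[0,0,0],[0,0,0],20],[[0,0,0],[0,0,0],20],[[0,0,0],[0,0,0],20],[[0,0,0],[0,0,0],20],[[0,0,0],[0,0,0],20]]'
```

```text
t: 28.25
position: [0.6205, 0.1798, 0.0275]
tcp_rot: [[0.1, 0.995, 0.0], [0.995, -0.1, -0.0], [-0.0, 0.0, -1.0]]
ft_force: [-0.4, -0.2, -0.8]
opening: 0.035
t: 29.08
position: [0.6205, 0.1799, 0.0272]
tcp_rot: [[0.1, 0.995, 0.0], [0.995, -0.1, -0.0], [-0.0, 0.001, -1.0]]
ft_force: [-3.5, -0.9, 8.9]
opening: 0.0352
```

Contact at 8.9 N. I release, rise, back away toward the robot's right, then check.

```bash
python3 -m pendant '[[[0,0,-0.5],[0,0,0],37],[[0,0,-0.5],[0,0,0],40],[[0,0,0],[0,0,0],46],[[0,0,0],[0,0,0],50],[[0,0,0],[0,0,0],50],[[0,0,-5],[0,0,0],50],[[0,0,-15],[0,0,0],50],[[0,0,-25],[0,0,0],50],[[0,0,-35],[0,0,0],50],[[0,0,-38],[0,0,0],50]]' && python3 -m pendant '[[[0,-10,-25],[0,0,0],50],[[0,-25,-25],[0,0,0],50],[[0,-35,-15],[0,0,0],50],[[0,-38,0],[0,0,0],50],[[0,-38,0],[0,0,0],50],[[0,-38,0],[0,0,0],50],[[0,-30,0],[0,0,0],50],[[0,-15,0],[0,0,0],50],[[0,-5,0],[0,0,0],50],[[0,0,0],[0,0,0],50]]' && python3 -c "
from h import *
go(456,0,200,-0.1)
c=cam('top'); blobs(c,'red',.053); o=cv2.resize(c[0][150:330,130:490,::-1],None,fx=1.65,fy=1.65,interpolation=2)
c=cam('scene'); p=cv2.resize(c[0][170:370,190:510,::-1],(594,371-74),interpolation=2)
cv2.imwrite('pics/f1.png',np.vstack([o,p]))"
```

```text
t: 29.92
position: [0.6195, 0.1795, 0.1457]
tcp_rot: [[0.1, 0.995, -0.003], [0.995, -0.1, -0.001], [-0.001, -0.003, -1.0]]
ft_force: [0.6, -0.4, 0.3]
opening: 0.0499
t: 30.75
position: [0.3872, 0.2034, 0.2109]
tcp_rot: [[0.099, 0.995, 0.001], [0.995, -0.099, -0.001], [-0.0, 0.001, -1.0]]
ft_force: [0.5, 0.6, -0.0]
opening: 0.0501
t 30.75 p [387.2 203.4 210.9] q7 -0.91 tool shift now [-195.6   88.5   11.1] turn tool z 0.001 shift after turn [-195.5   88.8   11.1] tilt [ 0.0013 -0.0005] F [ 0.5  0.6 -0. ] open 50.1
red px [322. 204.] xy mm 592.3 -40.0 size 73.5 27.3 yaw long 3.047
red px [274. 196.] xy mm 608.1 71.2 size 50.8 17.8 yaw long 2.481
red px [229. 192.] xy mm 618.3 177.1 size 48.2 39.0 yaw long 1.476
```

View pics/f1.png

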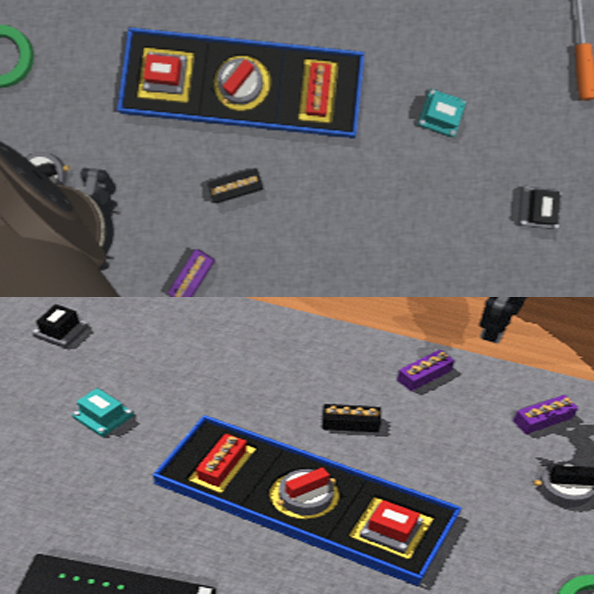

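Both views show all three red fittings seated inside their pockets with yellow floor around them: fuse (163,72), isolator (241,82), bus bar (317,90) in the top crop. The twins and look-alikes are where they were. Handing in.

```bash
python3 -c "
from rig import ctrl
print(ctrl.close_job())"
```

```text
the job is handed in; nothing more can be done
None
```

I packed the red isolator, bus bar and fuse block into the round, slot and square pockets, in that order. Each was lowered in small steps until it touched (8.5, 16.8 and 8.9 N) and then released. The robot's clock stood at about 31 s of the 88 s allowed.

**Last checks:** The top and scene pictures after release show all three sitting flat inside their pockets, with yellow floor around each. The isolator and fuse are within about 3 mm of their pocket centres. The bus bar is about 4 mm off centre along the slot, inside its 9 mm margin.

**Left alone:** The black bus bar and fuse, the turquoise fuse, and the parts of the purple bars and screwdriver in view look unmoved. The arm partly hid the black isolator from above in the last top view, but the scene view shows it upright in its place.

**Not confirmed:** One top picture taken while setting down the isolator was blocked by the arm and showed nothing about the fit. I used the wrist camera and the contact force instead. The flat seating rests on the pictures and on the contact heights, which were within about 1 mm of what I expected. I did not measure it directly.

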